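Load two sample blocks into the spring magazine of the polishing machine

TASK

Load the two resin sample blocks into the spring-loaded magazine one at a time, the amber one first and then the blue one on top of it: set each flat in the mouth and press it straight down until both steel lips have snapped shut over it. The resin is brittle and the full magazine soon comes hard against its stop, so feel your way and never force a block against the magazine with more than 25 N. Leave both blocks held down under the closed lips, and leave the other things on the bench where they are.

Things in the scene. Friction and masses are not known exactly. Their poses are not given: they have to be found in the camera images.
- magazine: Upright spring magazine fixed to the bench: steel foot 90x132x5 mm, green housing 66x90 mm, 35 mm high, out of which rises an aluminium cassette with a steel lip at each end; its well is 47 (x) by 67 (y) mm, open upward. Origin: centre of the foot's underside; x along the short side, y the long side, z up. A screw sets the cassette's height, unreported: lips' underside 57 to 71 mm above the origin
- mouth (a point): on the magazine's axis, 64 mm up (mean height of the lips' underside, not the true one). Over the true underside: lip ramps to 8 mm; four corner guides straight to 14, flaring 5 mm outward to 20 mm, leaving the middle 40 mm of both long sides open for fingers down to -2 mm. A block set in the mouth rests on the ramps about 5 mm up, flat, and must go down some 25 mm to pass under the lips
- well_floor (a point): on the magazine's axis, 15 mm up. A yellow sprung follower rises to the lips when empty: pushes up with 4 N there, 1.6 N more per 20 mm, and holds a loaded block against the lips. Spreading the lips takes 8 to 13 N in the first 5 mm, then the push is 4 to 8 N. With two blocks in, the lower one meets a stop (20 N per mm) 1.5 mm beyond where the lips close; with one it lies 21.5 mm beyond
- lip_left (a joint): steel lip at the magazine's +y end, a slide, in m: 0 = sprung home over the well, grows as a block pushes it outward (1.5 to 4.5 mm while passing, most 6.5 mm). Its 19 mm wide nose reaches 4.5 mm into the well (58 mm between the two noses), with a flat underside and a ramp on top
- lip_right (a joint): the same lip at the magazine's -y end; 0 = home, grows outward
- amber_block: amber-orange resin sample block, 44 (x) x 64 (y) x 20 (z) mm, 60 g, with a pale paint-section window on top; lies flat on the bench. Origin at the centre of its underside, z up through the window
- blue_block: blue resin sample block, the same shape and size (44 x 64 x 20 mm), origin and axes as the amber one
- pigment_jar: bystander: small glass pigment jar with a black lid, 52 mm across, 62 mm tall, origin at the centre of its underside; leave it alone
- spool: bystander: wooden thread spool standing upright, 39 mm across, 58 mm tall, origin at the centre of its underside; leave it alone
- dropper: bystander: dropper bottle with a black bulb, 37 mm across, 108 mm tall, origin at the centre of its underside; leave it alone
Things that resemble listed ones, but are neither listed nor needed, are in the scene too. Several things have the shape of the amber_block; the one meant has the colours described above.

How it is judged:
By the outcome, as a careful person would: the job done as asked, in the order asked, and still so for the second after the job is handed in, with the robot touching nothing.
It also fails if it takes over 72 s, if anything falls off the work surface, if the arm or the gripper's body presses on something with over 40 N, if the wrist force passes 120 N, or if a joint passes its speed limit or range.

ROBOT

A 6-joint arm with a two-finger parallel gripper is mounted at the origin on a cart in front of the work surface, level with it; the furniture and walls round the work are solid. World frame = base frame: x ahead of the robot, y to its left, z up, the work surface at z = 0. Lengths are in m, angles in rad, forces in N, time in s.
With the tool pointing down it reaches from about 0.35 to 0.775 m from the base axis. Payload 5.5 kg.
Tool frame: the origin (TCP) lies at the very end of the fingers, on their centre line; the grasp point (between the pads) lies 19 mm behind it; z points along the fingers, y is the line along which they close (so a half turn about z gives the same grasp; the last joint's range is limited). The gripper opens to 85 mm and grips with 20 to 120 N. Pads are 22 mm wide; open, the fingers measure 114 mm over their backs; the gripper's body (76 mm by 85 mm) begins 54 mm behind the grasp point. The pads swing forward as they close: fully open they stand 13 mm farther back than shut.
Start: joints at [1.167, 0.313, 0.046, 1.304, 0, 1.431], TCP at [0.15, 0.555, 0.231] pointing down, gripper open.
Joint ranges: [-2.76, 2.76], [-0.86, 1.69], [-1.03, 1.26], [-2.2, 2.34], [-1.47, 1.5], [-3.14, 3.14]. Speed limits (rad/s): [2.57, 2.57, 3.14, 3.14, 3.14, 3.14].

INTERFACE

Orientations are given as a unit quaternion [w, x, y, z].
In Python, from workcell import env, cams, ticket, spotter gives the robot as it stands.
- The arm moves only by the tool jog_arm, never from a script. Its argument "increments" is a list that holds one entry, the list of rows, each a list of 7 numbers: the shift along the tool's x, y, z in units of 0.25 m (1.0 is 0.25 m), then the turn, a rotation vector about the tool's x, y, z in units of 180 degrees (1.0 is 180 degrees), then the closure in counts, from 0 (fully open) to 255 (shut). A call has 1 to 20 rows; each row shifts and turns the commanded pose from where the row before left it, along the tool's axes as they then stand; what a row does not reach is not made up. A row lasts 1/10 s, in which the tool goes at most 50 mm and 8.59 degrees, less where a joint would pass 70% of its speed; a pose out of reach is approached as far as the arm can. A call with a number of a shift or a turn outside -1 to 1 is refused whole. A call with a gripper value outside its range is refused whole. The fingers move at their own pace and stop on an object; "force" is the grip in N (left out, the last holds). Time passes only in rows, so rows that do not move let the fingers close. It gives the time, the measured TCP pose, the force, the opening and the grip force at its end, in the units of the state.
- env.get_state(): the state, without advancing time (a new reading comes with each control period).
- cams.read_camera(name): name is "scene" or "top" or "wrist"; returns a dict with "pixels" (400x640x3 uint8, red, green, blue), "fx", "fy", "cx", "cy" (pixels), "xyz" and "attitude" of the camera in the world; the wrist camera has in their place "mount" (4x4, takes a point from camera to tool coordinates, whose origin is the TCP and whose axes are the flange's). Camera axes: x right, y down, z forward; pixel columns grow to the right and rows downward; lengths in m; the calibration is good to about 2 mm. A picture is of the moment at which its call begins: read the wrist's pose just before it. There is no depth.
- ticket.hand_in(): hands the job in; it is judged then, once.
Trained networks look in the newest picture that a camera, given by its name, has taken for a name from the list of things; names that differ only in an ending like _2 or _b are one class to them, and where a whole thing is asked for, a point or a joint stands for the part that bears it (a point fixed in the world has none). Each returns a list of dicts, best first, with "conf" (0 to 1); they miss things now and then, are a little off and sometimes report something else, mostly with a low value. They report only what shows in the picture. A call takes as long as a camera call. They do not tell look-alikes from the thing itself.
- spotter.find_in(target, camera): "uv" ([column, row] in pixels, amid what is visible of it).
- spotter.cut_out(target, camera): "region" (400x640 bool, what is visible of it) and "uv" ([column, row] in pixels, amid what is visible of it).
- spotter.landmark_of(target, camera): "uv" ([column, row] in pixels: a listed point, or the origin of a listed thing).
The state is a dict: "clock": time; "joint_pos": joint angles; "qvel": joint speeds; "tau": joint torques, N m; "tcp_pos": TCP position; "orientation": TCP orientation; "wrist_force": force on the tool from outside, world axes, zero at the start; "ft_torque": the same for the moment, N m; "finger_gap": finger opening in m; "grip_force": force on a finger pad.
Only numpy, scipy, OpenCV 4.12 (cv2) and the standard library are available. Lean on these libraries where they do the work, as an engineer would, in place of code of your own. Each camera call takes 0.05 s, during which the arm holds its last target. There are 200 camera calls.

## Working session

There is one attempt and no reset: what is moved stays moved. The work goes in short steps, Python scripts to look and compute and a tool call to move; the robot and the scene stay as the last step left them, time stands still between calls to the robot, and variables do not carry over. Pictures are saved under pics/ and viewed, at most 10 in all, crops included, and the job is handed in when it is done.

Besides the shell and the picture viewer there is one more tool, called as name([rows], argument=value, ...), one row to a line, values as JSON. jog_arm: Moves the arm, as the interface text tells. Shifts and turns lie within -1 to 1; 1 stands for 0.25 m of shift or 180 degrees of turn. Its arguments: {"type":"object","properties":{"increments":{"type":"array"},"force":{"type":"number"}},"required":["increments"]}

```bash
mkdir -p pics; ls; cat > h.py <<'E'
import numpy as np, cv2
from workcell import env, cams, ticket, spotter
from scipy.spatial.transform import Rotation as R
def rot(a):
    a=np.array(a)
    return a if a.shape==(3,3) else R.from_quat(a,scalar_first=True).as_matrix()
def cam(n):
    s=env.get_state(); c=cams.read_camera(n)
    K=np.array([[c['fx'],0,c['cx']],[0,c['fy'],c['cy']],[0,0,1]])
    if 'mount' in c:
        T=np.eye(4);T[:3,:3]=rot(s['orientation']);T[:3,3]=s['tcp_pos'];T=T@np.array(c['mount'])
        Rm,p=T[:3,:3],T[:3,3]
    else: Rm,p=rot(c['attitude']),np.array(c['xyz'])
    return c['pixels'],K,Rm,p
def ray(uv,z,K,Rm,p):
    d=Rm@np.linalg.inv(K)@np.array([uv[0],uv[1],1.]); return p+d*(z-p[2])/d[2]
def proj(P,K,Rm,p):
    q=(np.atleast_2d(P)-p)@Rm; q=q@K.T; return q[:,:2]/q[:,2:]
def save(n,img): cv2.imwrite('pics/'+n,img[...,::-1])
E
python3 - <<'E'
from h import *
print({k:np.round(v,3) for k,v in env.get_state().items()})
ims=[]
for n in ['scene','top']:
    px,K,Rm,p=cam(n); save(n+'.png',px); print(n,K[0,0],K[0,2],K[1,2],p.round(3),Rm.round(3).tolist())
    for t in ['magazine','mouth','amber_block','blue_block','pigment_jar','spool','dropper']:
        r=spotter.landmark_of(t,n)
        for o in r:
            z=.064 if t=='mouth' else 0
            print(n,t,round(o['conf'],2),np.round(o['uv'],1),ray(o['uv'],z,K,Rm,p).round(4))
E
```

```text
pics
{'clock': np.float64(0.0), 'joint_pos': array([1.167, 0.314, 0.045, 1.304, 0.   , 1.431]), 'qvel': array([-0.001,  0.   , -0.   , -0.001, -0.   ,  0.001]), 'tau': array([-0.0000e+00, -4.8063e+01,  2.9853e+01,  1.9000e-02, -0.0000e+00,
       -0.0000e+00]), 'tcp_pos': array([0.15 , 0.555, 0.23 ]), 'orientation': array([-0.   ,  0.132,  0.991, -0.001]), 'wrist_force': array([-0.089,  0.167, -0.722]), 'ft_torque': array([-0.001,  0.039,  0.019]), 'grip_force': np.float64(0.0), 'finger_gap': np.float64(0.086)}
scene 460.5441946786437 315.4834664644628 199.5206009818505 [-0.206 -0.711  0.826] [[0.715, -0.4, 0.574], [-0.699, -0.423, 0.576], [0.012, -0.813, -0.582]]
scene magazine 0.77 [372.4 239.4] [ 0.5903 -0.1361 -0.    ]
scene magazine 0.74 [370.9 218. ] [ 0.6611 -0.0712  0.    ]
scene magazine 0.69 [306.  158.3] [0.7583 0.3074 0.    ]
scene mouth 0.85 [374.1 219.8] [ 0.5942 -0.1317  0.064 ]
scene mouth 0.18 [370.8 237.3] [ 0.532  -0.1724  0.064 ]
scene amber_block 0.79 [267.5 175.4] [0.5887 0.314  0.    ]
scene amber_block 0.67 [238.4 186.8] [0.4782 0.3254 0.    ]
scene amber_bloc
[... 659 characters left out ...]
[[0.03, -0.997, 0.078], [-0.999, -0.031, -0.019], [0.021, -0.077, -0.997]]
top magazine 0.58 [370.4 192. ] [ 0.5784 -0.1387  0.    ]
top mouth 0.7 [372.2 187.4] [ 0.5865 -0.1337  0.064 ]
top amber_block 0.81 [218.9 218.2] [0.4825 0.3291 0.    ]
top amber_block 0.55 [205.4 258.6] [0.3579 0.3639 0.    ]
top amber_block 0.54 [218.6 185.4] [0.5842 0.3351 0.    ]
top amber_block 0.52 [249.  246.8] [0.3975 0.2326 0.    ]
top blue_block 0.62 [277.4 201.3] [0.5403 0.1508 0.    ]
top blue_block 0.22 [231.8 136.9] [0.7386 0.3016 0.    ]
top pigment_jar 0.7 [412.2 156.2] [ 0.6963 -0.2692  0.    ]
top spool 0.6 [302.5 137.9] [0.7431 0.0795 0.    ]
top dropper 0.53 [230.6 133.5] [ 0.7494  0.3059 -0.    ]
```

```bash
python3 - <<'E'
import cv2
a=cv2.imread('pics/top.png')[110:290,180:440]; cv2.imwrite('pics/top_c.png',cv2.resize(a,None,fx=3,fy=3,interpolation=cv2.INTER_CUBIC))
a=cv2.imread('pics/scene.png')[120:290,170:460]; cv2.imwrite('pics/scene_c.png',cv2.resize(a,None,fx=2.7,fy=2.7,interpolation=cv2.INTER_CUBIC))
E
```

```text
(no output)
```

View pics/top_c.png

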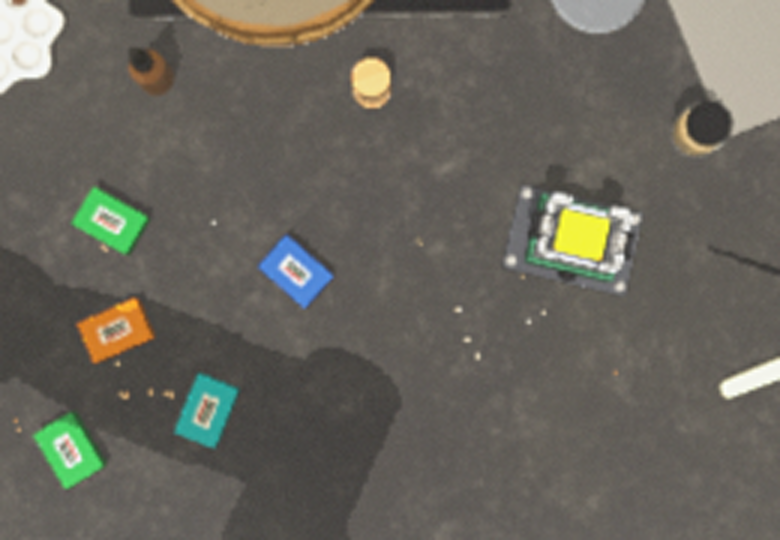

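View pics/scene_c.png

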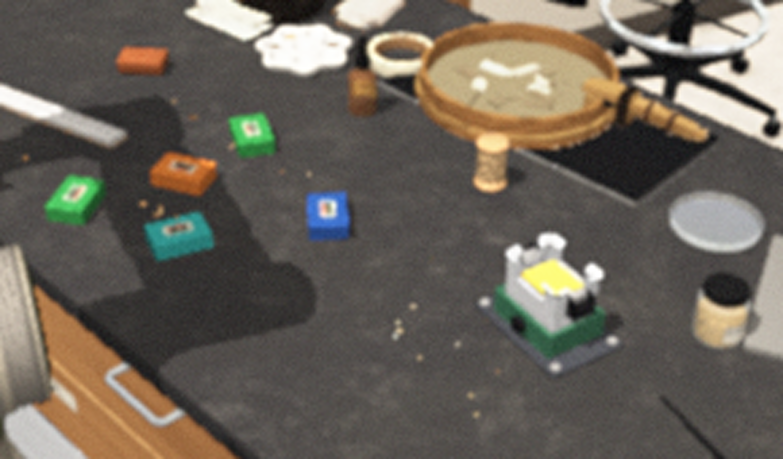

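The crops show the amber block at top crop (115,330), blue at (296,271) and the magazine at (575,238), with yaws of about +25°, -42° and -13°. The teal and green blocks and the brick are look-alikes. I'm moving over the amber block first.

jog_arm([
  [[0,0,0,0,0,0.0395,0],[0,0,0,0,0,0.0395,0],[0,0,0,0,0,0.0395,0],[0,0,0,0,0,0.0395,0],[0,0,0,0,0,0.0395,0],[0,0,0,0,0,0.0395,0],[0,0,0,0,0,0.0395,0],[-0.138,0.082,0,0,0,0,0],[-0.138,0.082,0,0,0,0,0],[-0.138,0.082,0,0,0,0,0],[-0.138,0.082,0,0,0,0,0],[-0.138,0.082,0,0,0,0,0],[-0.138,0.082,0,0,0,0,0],[-0.138,0.082,0,0,0,0,0],[-0.138,0.082,0,0,0,0,0],[-0.138,0.082,0,0,0,0,0],[-0.138,0.082,0,0,0,0,0],[0,0,0,0,0,0,0],[0,0,0,0,0,0,0]],
])

```text
clock: 2.7
tcp_pos: [0.4825, 0.329, 0.231]
orientation: [-0.0, 0.537, 0.843, -0.0]
wrist_force: [0.7, -0.1, 0.7]
finger_gap: 0.0856
grip_force: 0.0
```

```bash
cat >> h.py <<'E'
def block_pose(n,target,ztop=.02,near=None):
    px,K,Rm,p=cam(n)
    out=[]
    for o in spotter.cut_out(target,n):
        m=o['region'].astype(np.uint8)
        c=max(cv2.findContours(m,cv2.RETR_EXTERNAL,cv2.CHAIN_APPROX_NONE)[0],key=cv2.contourArea)[:,0]
        hull=cv2.convexHull(c)[:,0].astype(float)
        # fit: pose whose projected box silhouette matches the mask
        from scipy.optimize import minimize
        g=np.array([[x,y,z] for x in(-.022,.022) for y in(-.032,.032) for z in(0,ztop)])
        w=np.array([ray(q,ztop/2,K,Rm,p)[:2] for q in hull])
        r=cv2.minAreaRect((w*1e4).astype(np.float32)); b=cv2.boxPoints(r)/1e4
        e=b[1]-b[0],b[2]-b[1]; L=max(e,key=np.linalg.norm); yaw=np.arctan2(-L[0],L[1])
        dt=lambda m:cv2.distanceTransform(m,cv2.DIST_L2,5)-cv2.distanceTransform(1-m,cv2.DIST_L2,5)
        D=dt(m)
        def cost(v):
            P=g.copy();cs,sn=np.cos(v[2]),np.sin(v[2])
            P[:,:2]=g[:,:2]@np.array([[cs,sn],[-sn,cs]])+v[:2]
            h=cv2.convexHull(proj(P,K,Rm,p).astype(np.float32))[:,0]
            q=np.vstack([np.linspace(h[i],h[(i+1)%len(h)],25,endpoint=False) for i in range(len(h))])
            d=cv2.remap(D.astype(np.float32),q[:,0].astype(np.float32),q[:,1].astype(np.float32),cv2.INTER_LINEAR,borderValue=-50).ravel()
            return np.sqrt((d**2).mean())
        best=min((minimize(cost,[*(np.array(r[0])/1e4),yaw],method='Nelder-Mead',options=dict(initial_simplex=np.array([[*(np.array(r[0])/1e4),yaw]]*4)+np.vstack([np.zeros(3),np.diag([.006,.006,.15])]))) for _ in [0]),key=lambda s:s.fun)
        v=best.x; v[2]=(v[2]+np.pi/2)%np.pi-np.pi/2
        col=np.median(px[o['region']],0)
        out.append((round(o['conf'],2),v[:2].round(4),round(np.degrees(v[2]),1),'rms',round(best.fun,2),'rgb',col,np.round(o['uv'])))
    return px,out
def tool():
    s=env.get_state();Rm=rot(s['orientation'])
    return np.array(s['tcp_pos']),Rm,np.degrees(np.arctan2(Rm[1,1],Rm[0,1])),s
E
python3 - <<'E'
from h import *
t=tool(); print(t[0].round(4),t[1].round(3).tolist(),t[2],t[3]['wrist_force'],t[3]['clock'],t[3]['joint_pos'])
print(cams.read_camera('wrist')['mount'].round(3) if 1 else 0)
for n,tg in [('wrist','amber_block'),('top','amber_block'),('top','blue_block'),('scene','blue_block')]:
    px,o=block_pose(n,tg); print(n,tg,*o,sep='\n  ')
    if n=='wrist': save('w1.png',px)
E
```

```text
[0.4825 0.329  0.231 ] [[-0.422, 0.906, -0.001], [0.906, 0.422, 0.0], [0.0, -0.001, -1.0]] 24.988020031247796 [ 0.68113284 -0.1278492   0.6725819 ] 2.7 [4.60844366e-01 3.31621347e-01 7.10382893e-02 1.31087859e+00
 3.69218235e-04 1.59551747e+00]
[[-0.    -0.957 -0.29   0.074]
 [ 1.    -0.     0.     0.001]
 [-0.    -0.29   0.957 -0.143]
 [ 0.     0.     0.     1.   ]]
wrist
  amber_block
  (0.94, array([0.399 , 0.2314]), np.float64(70.6), 'rms', np.float64(0.8), 'rgb', array([ 10., 160., 149.]), array([234., 213.]))
  (0.7, array([0.5894, 0.3382]), np.float64(-28.6), 'rms', np.float64(1.13), 'rgb', array([ 41., 208.,  82.]), array([397., 200.]))
  (0.64, array([0.3559, 0.3676]), np.float64(-57.3), 'rms', np.float64(1.0), 'rgb', array([ 57., 215.,  92.]), array([236.,  99.]))
  (0.56, array([0.4775, 0.3269]), np.float64(25.7), 'rms', np.float64(0.82), 'rgb', array([245., 170.,  10.]), array([316., 175.]))
top
  amber_block
  (0.68, array([0.4766, 0.3279]), np.float64(24.5), 'rms', np.float64(0.7), 'rgb', array([243., 175.,  50.]), array([219., 219.]))
  (0.64, array([0.5898, 0.3387]), np.float64(-25.4), 'rms', np.float64(0.94), 'rgb', array([ 75., 208.,  99.]), array([218., 184.]))
  (0.57, array([0.3995, 0.2312]), np.float64(69.0), 'rms', np.float64(0.83), 'rgb', array([ 54., 167., 157.]), array([250., 245.]))
  (0.56, array([0.356 , 0.3671]), np.float64(-56.5), 'rms', np.float64(0.98), 'rgb', array([ 81., 213., 104.]), array([202., 260.]))
top
  blue_block
  (0.88, array([0.5427, 0.1477]), np.float64(-41.7), 'rms', np.float64(1.05), 'rgb', array([ 65., 101., 159.]), array([279., 201.]))
scene
  blue_block
  (0.75, array([0.5427, 0.1483]), np.float64(-37.8), 'rms', np.float64(0.79), 'rgb', array([ 43.,  70., 124.]), array([293., 203.]))
```

View pics/w1.png

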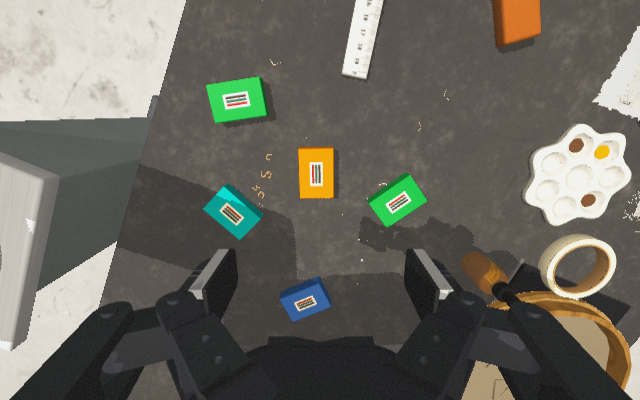

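The wrist view shows the amber block at (316,173), blue at (305,299), teal at (232,213), and green blocks at (237,100) and (397,200). Amber fits at (0.4775, 0.327) with yaw 25.5°, and the top view agrees. I'm descending to grasp it.

jog_arm([
  [[0,-0.022,0.15,0,0,0,0],[0,0,0.15,0,0,0,0],[0,0,0.15,0,0,0,0],[0,0,0.15,0,0,0.003,0],[0,0,0.12,0,0,0,0],[0,0,0.1,0,0,0,0],[0,0,0.06,0,0,0,0],[0,0,0.03,0,0,0,0],[0,0,0,0,0,0,0],[0,0,0,0,0,0,255],[0,0,0,0,0,0,255],[0,0,0,0,0,0,255],[0,0,0,0,0,0,255],[0,0,0,0,0,0,255],[0,0,0,0,0,0,255],[0,0,0,0,0,0,255]],
], force=40)

```text
clock: 4.75
tcp_pos: [0.478, 0.328, 0.0051]
orientation: [0.001, 0.54, 0.841, 0.001]
wrist_force: [-0.6, -0.1, 6.5]
finger_gap: 0.0432
grip_force: 42.1
```

jog_arm([
  [[0,0,-0.1,0,0,0,255],[0,0,-0.16,0,0,0,255],[0,0,-0.16,0,0,0.043,255],[0,0,-0.16,0,0,0.043,255],[0,0,-0.16,0,0,0.043,255],[0,0,-0.16,0,0,0.043,255],[0,0,0,0,0,0.043,255],[-0.162,0.07,0,0,0,0,255],[-0.162,0.07,0,0,0,0,255],[-0.162,0.07,0,0,0,0,255],[-0.162,0.07,0,0,0,0,255],[-0.162,0.07,0,0,0,0,255],[-0.162,0.07,0,0,0,0,255],[-0.162,0.07,0,0,0,0,255],[-0.162,0.07,0,0,0,0,255],[-0.162,0.07,0,0,0,0,255],[-0.162,0.07,0,0,0,0,255],[-0.162,0.07,0,0,0,0,255],[-0.162,0.07,0,0,0,0,255],[0,0,0,0,0,0,255]],
])

```text
clock: 6.75
tcp_pos: [0.5625, -0.2005, 0.228]
orientation: [0.001, 0.791, 0.612, -0.0]
wrist_force: [-0.6, 0.4, -1.3]
finger_gap: 0.0431
grip_force: 41.4
```

```bash
python3 - <<'E'
from h import *
t=tool(); print(t[0].round(4),t[2],t[3]['wrist_force'],t[3]['finger_gap'])
for n in ['wrist','top','scene']:
    px,K,Rm,p=cam(n); save(n[0]+'_m.png',px)
    for tg,z in [('magazine',0),('mouth',.064),('well_floor',.015)]:
        for o in spotter.landmark_of(tg,n)[:2]: print(n,tg,round(o['conf'],2),np.round(o['uv'],1),ray(o['uv'],z,K,Rm,p).round(4))
E
```

```text
[ 0.5625 -0.2005  0.228 ] -14.468915424914787 [-0.57915001  0.4293268  -1.33530706] 0.04309118201554917
wrist magazine 0.67 [322.9 115.4] [ 0.5837 -0.1336  0.    ]
wrist mouth 0.92 [327.3 122.2] [ 0.586  -0.1403  0.064 ]
top magazine 0.62 [369.7 193.2] [ 0.5746 -0.1366  0.    ]
top mouth 0.9 [372.1 189.1] [ 0.5814 -0.1335  0.064 ]
top well_floor 0.96 [369.4 186.8] [ 0.5931 -0.1329  0.015 ]
scene magazine 0.94 [368.4 240.5] [ 0.5787 -0.1315  0.    ]
scene mouth 0.96 [372.1 219.3] [ 0.5919 -0.1266  0.064 ]
scene well_floor 0.93 [372.9 237.6] [ 0.5826 -0.1426  0.015 ]
```

View pics/w_m.png

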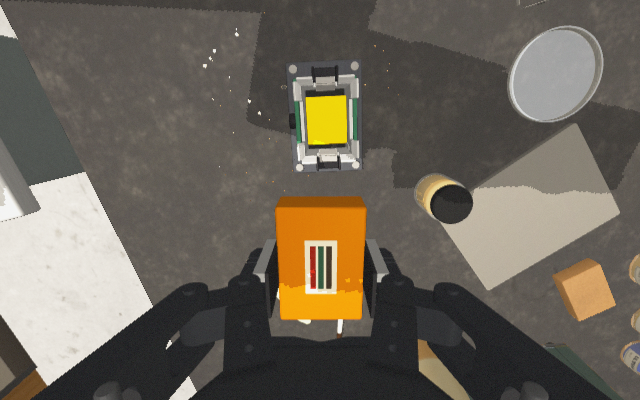

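The wrist view shows the amber block held straight, with its window centred at (320,268), and the magazine at (325,117) with the yellow follower up. I'm enlarging the magazine to measure it precisely.

```bash
python3 - <<'E'
import cv2
a=cv2.imread('pics/w_m.png')[50:182,265:385]; cv2.imwrite('pics/w_mc.png',cv2.resize(a,None,fx=4.5,fy=4.5,interpolation=cv2.INTER_CUBIC))
E
```

```text
(no output)
```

View pics/w_mc.png

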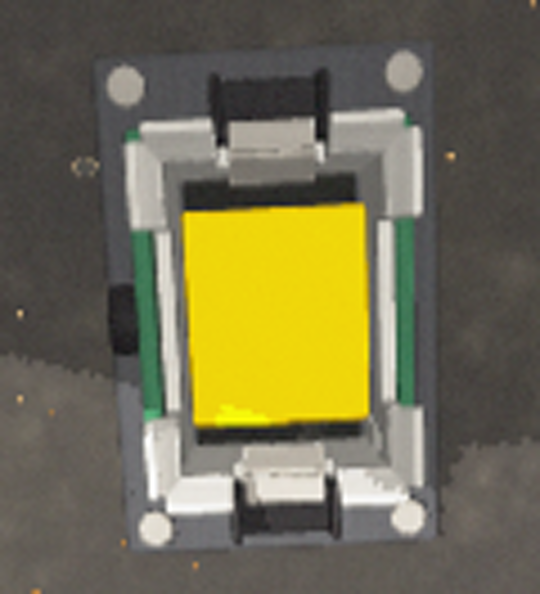

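```bash
python3 - <<'E'
from h import *
px,K,Rm,p=cam('wrist'); t=tool(); print('cam',p.round(3),K[0,0],'tool',t[0].round(4),t[2])
def q(L,z):
    P=np.array([ray(((a+.5)/4.5-.5+265,(b+.5)/4.5-.5+50),z,K,Rm,p)[:2] for a,b in L])
    c=P.mean(0); yl=(P[0]+P[1]-P[2]-P[3])/2; xl=(P[1]+P[2]-P[0]-P[3])/2
    print(z,c.round(4),'len',np.linalg.norm(xl).round(4),np.linalg.norm(yl).round(4),'yaw from y',np.degrees(np.arctan2(-yl[0],yl[1])).round(2),'from x',np.degrees(np.arctan2(xl[1],xl[0])).round(2))
foot=[(95,58),(435,42),(440,535),(132,548)]
q(foot,.005); q([(125,85),(404,70),(407,517),(155,528)],.007)
for z in(.057,.064,.071): q([(183,212),(364,203),(369,418),(196,426)],z)
gt=[(138,123),(407,108),(415,495),(162,513)]
for z in(.077,.084,.091): q(gt,z)
noses=[(230,184),(315,180),(325,447),(243,449)]
for z in(.057,.064,.071): q(noses,z)
# held block: top-face corners in wrist image
H=[(277,197),(365,197),(361,320),(280,320)]
for dz in(.010,.014,.018):
    P=np.array([ray(c,t[0][2]+dz,K,Rm,p)-t[0] for c in H])@t[1]
    print('held',dz,(P.mean(0)*1e3).round(1),(np.ptp(P,0)*1e3).round(1))
E
```

```text
cam [ 0.581 -0.122  0.372] 286.3199433065274 tool [ 0.5621 -0.1946  0.2289] -14.083121764614695
0.005 [ 0.5856 -0.1312] len 0.0887 0.1296 yaw from y -11.23 from x -11.64
0.007 [ 0.5847 -0.1314] len 0.0723 0.1168 yaw from y -11.6 from x -11.42
0.057 [ 0.585  -0.1319] len 0.0418 0.0488 yaw from y -11.25 from x -11.44
0.064 [ 0.5849 -0.1317] len 0.0408 0.0478 yaw from y -11.25 from x -11.44
0.071 [ 0.5848 -0.1315] len 0.0399 0.0467 yaw from y -11.25 from x -11.44
0.077 [ 0.5852 -0.1316] len 0.0577 0.0828 yaw from y -11.27 from x -10.56
0.084 [ 0.5851 -0.1313] len 0.0563 0.0808 yaw from y -11.27 from x -10.56
0.091 [ 0.585  -0.1311] len 0.0549 0.0788 yaw from y -11.27 from x -10.56
0.057 [ 0.585  -0.1323] len 0.0197 0.0606 yaw from y -11.17 from x -12.14
0.064 [ 0.5849 -0.132 ] len 0.0193 0.0592 yaw from y -11.17 from x -12.14
0.071 [ 0.5848 -0.1318] len 0.0188 0.0579 yaw from y -11.17 from x -12.14
held 0.01 [ -0.5   0.7 -10. ] [71.5 45.1  0. ]
held 0.014 [  1.8   0.7 -14. ] [69.4 43.8  0. ]
held 0.018 [  4.1   0.7 -18. ] [67.2 42.4  0. ]
```

```bash
cat >> h.py <<'E'
def yellow(H=.064):
    px,K,Rm,p=cam('wrist'); t=tool()
    hsv=cv2.cvtColor(px,cv2.COLOR_RGB2HSV)
    m=cv2.inRange(hsv,(25,150,110),(34,255,255))
    c=max(cv2.findContours(m,cv2.RETR_EXTERNAL,cv2.CHAIN_APPROX_NONE)[0],key=cv2.contourArea)
    W=np.array([ray(q,H,K,Rm,p)[:2] for q in c[:,0]]); r=cv2.minAreaRect((W*1e4).astype(np.float32))
    return px,np.array(r[0])/1e4,np.array(r[1])/1e4,r[2],t,(K,Rm,p)
E
python3 - <<'E'
from h import *
px,c,s,a,t,(K,Rm,p)=yellow(); save('w_m2.png',px)
print(c.round(4),s.round(4),a,t[0].round(4),t[2],t[3]['qvel'].round(3))
for n,H in [('top207',[(277,207),(365,207),(361,320),(280,320)])]:
  for dz in(.013,.015,.017):
    P=np.array([ray(q,t[0][2]+dz,K,Rm,p)-t[0] for q in H])@t[1]
    print('held',dz,(P.mean(0)*1e3).round(1),(np.ptp(P,0)*1e3).round(1))
for o in spotter.landmark_of('mouth','wrist')[:1]: print(ray(o['uv'],.064,K,Rm,p))
for o in spotter.landmark_of('magazine','wrist')[:1]: print(ray(o['uv'],0,K,Rm,p))
E
```

```text
[ 0.5854 -0.1385] [0.0481 0.0413] 78.1597900390625 [ 0.5622 -0.1948  0.2289] -14.092388889719972 [-0.006  0.003 -0.002  0.    -0.     0.   ]
held 0.013 [ -1.3   0.6 -13. ] [64.9 44.1  0. ]
held 0.015 [ -0.1   0.6 -15. ] [63.9 43.4  0. ]
held 0.017 [  1.1   0.6 -17. ] [62.9 42.8  0. ]
[ 0.58622571 -0.14080554  0.064     ]
[ 0.58551212 -0.13511443  0.        ]
```

jog_arm([
  [[0.06,0.008,0,0,0,0,255],[0.12,0.017,0,0,0,0,255],[0.061,0.008,0,0,0,0,255],[0,0,0,0,0,-0.0128,255],[0,0,0.1,0,0,0,255],[0,0,0.15,0,0,0,255],[0,0,0.15,0,0,0,255],[0,0,0.07,0,0,0,255],[0,0,0,0,0,0,255],[0,0,0,0,0,0,255],[0,0,0,0,0,0,255],[0,0,0,0,0,0,255]],
])

```text
clock: 8.75
tcp_pos: [0.586, -0.139, 0.1131]
orientation: [0.001, 0.776, 0.631, 0.001]
wrist_force: [0.4, 0.9, -0.9]
finger_gap: 0.0427
grip_force: 41.4
```

```bash
python3 - <<'E'
from h import *
t=tool(); print(t[0].round(4),t[2],t[1][:,2].round(4),t[3]['wrist_force'].round(2))
px,K,Rm,p=cam('wrist'); save('w3.png',px)
E
```

```text
[ 0.586  -0.139   0.1131] -11.811552754295382 [ 0.003  -0.0011 -1.    ] [ 0.36  0.88 -0.95]
```

View pics/w3.png

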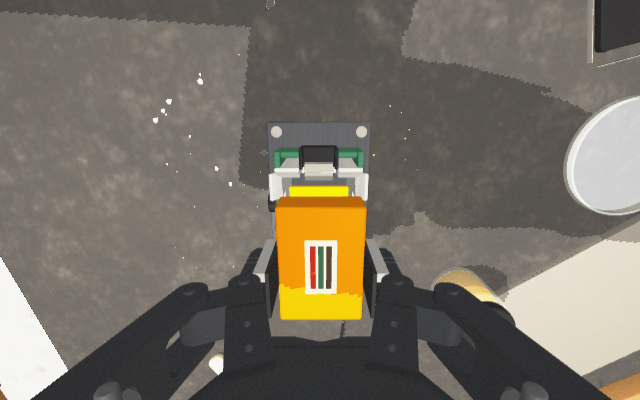

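The wrist view shows the block (edges at 276–366) over the guides (270–369), about 1 px to the right, and the measured pose says the same. I'm shifting about 1.2 mm and descending by feel.

jog_arm([
  [[0.001,-0.005,0.02,0,0,0,255],[0,0,0.03,0,0,0,255],[0,0,0.01,0,0,0,255],[0,0,0.01,0,0,0,255],[0,0,0.01,0,0,0,255],[0,0,0,0,0,0,255],[0,0,0,0,0,0,255]],
])

```text
clock: 9.5
tcp_pos: [0.5836, -0.1382, 0.0912]
orientation: [-0.0, 0.776, 0.631, 0.0]
wrist_force: [0.4, -0.3, 0.0]
finger_gap: 0.0429
grip_force: 41.4
```

jog_arm([
  [[0,0,0.008,0,0,0,255],[0,0,0.008,0,0,0,255],[0,0,0,0,0,0,255],[0,0,0,0,0,0,255]],
])

```text
clock: 9.9
tcp_pos: [0.5835, -0.1382, 0.0872]
orientation: [-0.0, 0.776, 0.631, -0.0]
wrist_force: [-0.4, -0.1, 0.3]
finger_gap: 0.0432
grip_force: 41.4
```

jog_arm([
  [[0,0.005,0,0,0,0,255],[0,0,0.008,0,0,0,255],[0,0,0.008,0,0,0,255],[0,0,0,0,0,0,255],[0,0,0,0,0,0,255]],
])

```text
clock: 10.4
tcp_pos: [0.5847, -0.1384, 0.0831]
orientation: [-0.0, 0.776, 0.631, -0.0]
wrist_force: [-0.2, 0.2, -0.7]
finger_gap: 0.0429
grip_force: 41.4
```

jog_arm([
  [[0,0,0.008,0,0,0,255],[0,0,0,0,0,0,255],[0,0,0,0,0,0,255]],
])

```text
clock: 10.7
tcp_pos: [0.5848, -0.1384, 0.0812]
orientation: [-0.0, 0.776, 0.631, 0.0]
wrist_force: [0.1, 0.5, -0.6]
finger_gap: 0.0432
grip_force: 41.4
```

Exactly on target in xy. Continuing by feel.

jog_arm([
  [[0,0,0.008,0,0,0,255],[0,0,0,0,0,0,255],[0,0,0,0,0,0,255]],
])

```text
clock: 11.0
tcp_pos: [0.5847, -0.1384, 0.0792]
orientation: [-0.0, 0.776, 0.631, -0.0]
wrist_force: [-0.3, -0.1, -0.8]
finger_gap: 0.043
grip_force: 41.4
```

jog_arm([
  [[0,0,0.008,0,0,0,255],[0,0,0,0,0,0,255],[0,0,0,0,0,0,255]],
])

```text
clock: 11.3
tcp_pos: [0.5847, -0.1384, 0.0772]
orientation: [-0.0, 0.776, 0.631, -0.0]
wrist_force: [-0.0, -0.5, -0.4]
finger_gap: 0.043
grip_force: 41.4
```

jog_arm([
  [[0,0,0.006,0,0,0,255],[0,0,0,0,0,0,255],[0,0,0,0,0,0,255]],
])

```text
clock: 11.6
tcp_pos: [0.5848, -0.1384, 0.0757]
orientation: [-0.0, 0.776, 0.631, 0.0]
wrist_force: [-0.3, 0.1, -0.2]
finger_gap: 0.0432
grip_force: 41.4
```

jog_arm([
  [[0,0,0.008,0,0,0,255],[0,0,0,0,0,0,255],[0,0,0,0,0,0,255]],
])

```text
clock: 11.9
tcp_pos: [0.5847, -0.1384, 0.0736]
orientation: [-0.0, 0.776, 0.631, -0.0]
wrist_force: [-0.9, 0.4, -0.7]
finger_gap: 0.0429
grip_force: 41.4
```

jog_arm([
  [[0,0,0.006,0,0,0,255],[0,0,0,0,0,0,255],[0,0,0,0,0,0,255]],
])

```text
clock: 12.2
tcp_pos: [0.5851, -0.1383, 0.0724]
orientation: [0.0, 0.776, 0.631, 0.0]
wrist_force: [-0.2, 1.3, -0.0]
finger_gap: 0.0432
grip_force: 41.6
```

jog_arm([
  [[0,0,0.006,0,0,0,255],[0,0,0,0,0,0,255],[0,0,0,0,0,0,255]],
])

```text
clock: 12.5
tcp_pos: [0.5853, -0.1387, 0.0712]
orientation: [0.001, 0.776, 0.631, 0.0]
wrist_force: [0.5, -0.6, 4.4]
finger_gap: 0.043
grip_force: 42.0
```

Contact felt at TCP z≈0.072, so the lips' underside is at about 0.062. Release, rise, close the fingers and look.

jog_arm([
  [[0,0,0,0,0,0,50],[0,0,0,0,0,0,50],[0,0,0,0,0,0,50],[0,0,0,0,0,0,50],[0,0,-0.05,0,0,0,50],[0,0,-0.08,0,0,0,50],[0,0,-0.08,0,0,0,50],[0,0,0,0,0,0,255],[0,0,0,0,0,0,255],[0,0,0,0,0,0,255],[0,0,0,0,0,0,255],[0,0,0,0,0,0,255],[0,0,0,0,0,0,255],[0,0,0,0,0,0,255]],
])

```text
clock: 13.9
tcp_pos: [0.5847, -0.1384, 0.1229]
orientation: [-0.0, 0.776, 0.631, -0.0]
wrist_force: [-1.0, -0.5, 0.6]
finger_gap: 0.0001
grip_force: 0.0
```

```bash
python3 - <<'E'
from h import *
t=tool(); print(t[0].round(4),t[2],t[3]['wrist_force'].round(2),t[3]['finger_gap'])
a,K,Rm,p=cam('wrist'); b,_,_,_=cam('scene')
b=cv2.resize(b[170:270,300:440],(560,400),interpolation=cv2.INTER_CUBIC)
save('w4.png',np.hstack([cv2.resize(a,(640,400))[:,200:440],b]))
E
```

```text
[ 0.5847 -0.1384  0.1229] -11.824543386436945 [-0.99 -0.49  0.61] 0.00010656780138637464
```

View pics/w4.png

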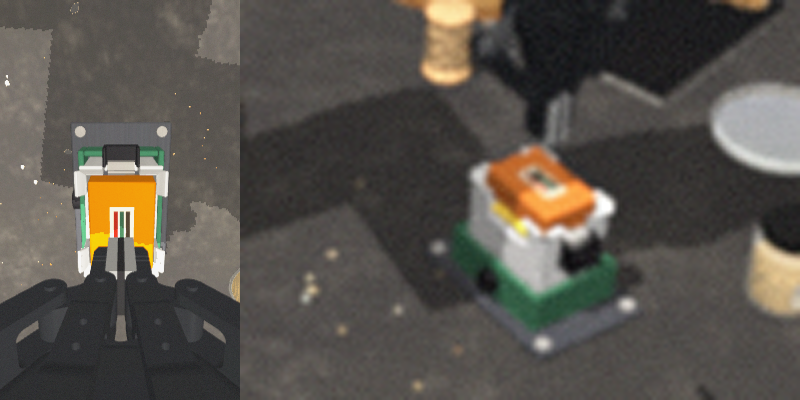

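The block sits flat between the guides: centred in the wrist view, level in the scene view. The closed fingers are above its centre, so I'm pressing with small steps.

jog_arm([
  [[0,0,0.06,0,0,0,255],[0,0,0.05,0,0,0,255],[0,0,0.022,0,0,0,255],[0,0,0,0,0,0,255],[0,0,0,0,0,0,255]],
])

```text
clock: 14.5
tcp_pos: [0.5848, -0.1384, 0.0903]
orientation: [-0.0, 0.776, 0.631, -0.0]
wrist_force: [-0.3, -0.7, 0.3]
finger_gap: 0.0001
grip_force: 0.0
```

jog_arm([
  [[0,0,0.008,0,0,0,255],[0,0,0.006,0,0,0,255],[0,0,0,0,0,0,255],[0,0,0,0,0,0,255]],
])

```text
clock: 14.9
tcp_pos: [0.5852, -0.1386, 0.0873]
orientation: [0.0, 0.776, 0.631, 0.0]
wrist_force: [0.1, -0.4, 2.0]
finger_gap: 0.0001
grip_force: 1.0
```

jog_arm([
  [[0,0,0.004,0,0,0,255],[0,0,0.004,0,0,0,255],[0,0,0,0,0,0,255]],
])

```text
clock: 15.2
tcp_pos: [0.5854, -0.1387, 0.0855]
orientation: [0.001, 0.776, 0.631, 0.0]
wrist_force: [0.2, 0.2, 4.7]
finger_gap: -0.0
grip_force: 2.3
```

jog_arm([
  [[0,0,0.004,0,0,0,255],[0,0,0.004,0,0,0,255],[0,0,0,0,0,0,255]],
])

```text
clock: 15.5
tcp_pos: [0.5857, -0.1388, 0.084]
orientation: [0.001, 0.776, 0.631, 0.001]
wrist_force: [0.4, -0.6, 7.1]
finger_gap: 0.0001
grip_force: 3.5
```

jog_arm([
  [[0,0,0.004,0,0,0,255],[0,0,0.004,0,0,0,255],[0,0,0,0,0,0,255]],
])

```text
clock: 15.8
tcp_pos: [0.5856, -0.139, 0.0814]
orientation: [0.001, 0.776, 0.63, 0.0]
wrist_force: [0.7, -0.9, 5.1]
finger_gap: 0.0003
grip_force: 2.6
```

jog_arm([
  [[0,0,0.004,0,0,0,255],[0,0,0.004,0,0,0,255],[0,0,0,0,0,0,255]],
])

```text
clock: 16.1
tcp_pos: [0.5856, -0.1389, 0.0793]
orientation: [0.001, 0.776, 0.63, 0.0]
wrist_force: [1.2, -1.3, 5.1]
finger_gap: 0.0002
grip_force: 2.4
```

jog_arm([
  [[0,0,0.007,0,0,0,255],[0,0,0.007,0,0,0,255],[0,0,0.007,0,0,0,255],[0,0,0.007,0,0,0,255],[0,0,0.007,0,0,0,255],[0,0,0.007,0,0,0,255],[0,0,0,0,0,0,255]],
])

```text
clock: 16.8
tcp_pos: [0.5856, -0.1389, 0.0688]
orientation: [0.001, 0.776, 0.63, 0.0]
wrist_force: [0.6, -0.8, 3.5]
finger_gap: -0.0
grip_force: 2.3
```

jog_arm([
  [[0,0,0.006,0,0,0,255],[0,0,0.006,0,0,0,255],[0,0,0.006,0,0,0,255],[0,0,0,0,0,0,255]],
])

```text
clock: 17.2
tcp_pos: [0.5856, -0.1389, 0.0644]
orientation: [0.001, 0.776, 0.63, 0.0]
wrist_force: [0.4, -1.4, 4.6]
finger_gap: -0.0001
grip_force: 2.6
```

jog_arm([
  [[0,0,0.006,0,0,0,255],[0,0,0.004,0,0,0,255],[0,0,0,0,0,0,255]],
])

```text
clock: 17.5
tcp_pos: [0.5853, -0.1388, 0.0615]
orientation: [0.001, 0.776, 0.63, 0.0]
wrist_force: [1.9, -1.5, 6.1]
finger_gap: -0.0001
grip_force: 2.5
```

jog_arm([
  [[0,0,0.004,0,0,0,255],[0,0,0.004,0,0,0,255],[0,0,0,0,0,0,255]],
])

```text
clock: 17.8
tcp_pos: [0.5853, -0.1387, 0.0596]
orientation: [0.001, 0.776, 0.631, 0.0]
wrist_force: [0.7, -2.3, 5.4]
finger_gap: 0.0
grip_force: 2.6
```

jog_arm([
  [[0,0,0.004,0,0,0,255],[0,0,0.003,0,0,0,255],[0,0,0,0,0,0,255],[0,0,-0.03,0,0,0,255],[0,0,-0.1,0,0,0,255],[0,0,-0.16,0,0,0,255],[0,0,-0.16,0,0,0,255],[0,0,-0.16,0,0,0,255],[0,0,0,0,0,0.0415,0],[0,0,0,0,0,0.0415,0],[-0.1,0,0,0,0,0.0415,0],[-0.1,0,0,0,0,0.0415,0],[0,0,0,0,0,0,0],[0,0,0,0,0,0,0],[0,0,0,0,0,0,0]],
])

```text
clock: 19.3
tcp_pos: [0.5594, -0.1807, 0.2097]
orientation: [-0.001, 0.912, 0.41, -0.0]
wrist_force: [0.1, 0.2, 0.1]
finger_gap: 0.0853
grip_force: 0.0
```

```bash
python3 - <<'E'
from h import *
t=tool(); print(t[0].round(4),t[2],t[3]['wrist_force'].round(2),t[3]['finger_gap'],t[3]['qvel'].round(3),t[3]['joint_pos'].round(2))
a,K,Rm,p=cam('wrist'); 
for o in spotter.landmark_of('mouth','wrist')[:1]: u=np.array(o['uv'])
else: pass
print(u)
x0,y0=int(np.clip(u[0]-65,0,510)),int(np.clip(u[1]-60,0,280))
save('w5.png',cv2.resize(a[y0:y0+120,x0:x0+130],None,fx=5,fy=5,interpolation=cv2.INTER_CUBIC)); save('w5f.png',a)
px,o=block_pose('top','blue_block'); print(o)
E
```

```text
[ 0.5594 -0.1807  0.2097] -41.60342987948313 [0.08 0.22 0.13] 0.08527942198356629 [ 0.008  0.002  0.003 -0.003 -0.003  0.003] [-0.45  0.35  0.04  1.27  0.    1.85]Traceback (most recent call last):
  File "<stdin>", line 6, in <module>
NameError: name 'u' is not defined
```

```bash
python3 - <<'E'
from h import *
a,K,Rm,p=cam('wrist'); u=proj([[.585,-.1385,.064]],K,Rm,p)[0]; print(u)
x0,y0=int(np.clip(u[0]-65,0,510)),int(np.clip(u[1]-60,0,280))
save('w5.png',cv2.resize(a[y0:y0+120,x0:x0+130],None,fx=4.5,fy=4.5,interpolation=cv2.INTER_CUBIC))
px,o=block_pose('top','blue_block'); print(o)
E
```

```text
[311.25826809 139.79333437]
[(0.58, array([0.5439, 0.1466]), np.float64(-41.7), 'rms', np.float64(1.11), 'rgb', array([ 78., 129., 206.]), array([278., 199.]))]
```

View pics/w5.png

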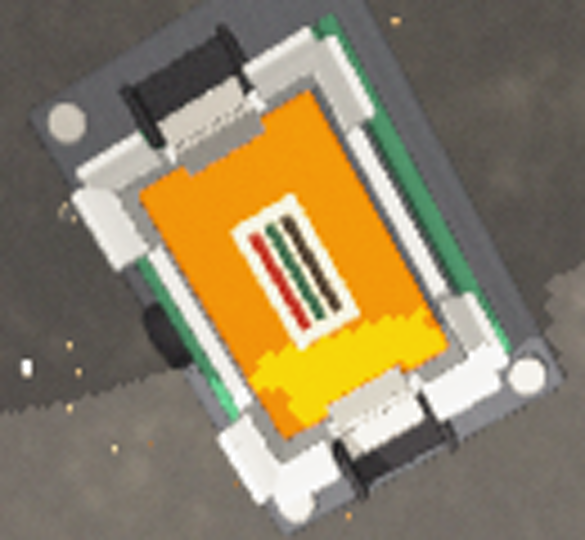

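Both lips are closed over the amber block: the noses overlap its two end edges at crop (220,140) and (370,400). Now over to the blue one.

jog_arm([
  [[0.117,-0.115,0,0,0,0,0],[0.117,-0.115,0,0,0,0,0],[0.117,-0.115,0,0,0,0,0],[0.117,-0.115,0,0,0,0,0],[0.117,-0.115,0,0,0,0,0],[0.117,-0.115,0,0,0,0,0],[0.117,-0.115,0,0,0,0,0],[0.117,-0.115,0,0,0,0,0],[0,0,0,0,0,0,0],[0,0,0,0,0,0,0],[0,0,0,0,0,0,0]],
])

```text
clock: 20.65
tcp_pos: [0.5435, 0.1459, 0.21]
orientation: [0.0, 0.912, 0.409, -0.0]
wrist_force: [0.5, -0.1, 0.3]
finger_gap: 0.0856
grip_force: 0.0
```

```bash
python3 - <<'E'
from h import *
px,o=block_pose('wrist','blue_block'); t=tool(); print(o,t[0].round(4),t[2])
c=o[0][1]; d=np.array([*c,.0035])-t[0]; print('tool units',(t[1].T@d/.25).round(4),'turn',-(o[0][2]-t[2])/180)
E
```

```text
[(0.72, array([0.543 , 0.1469]), np.float64(-39.1), 'rms', np.float64(0.98), 'rgb', array([ 53.,  97., 161.]), array([320., 174.]))] [0.5436 0.1451 0.21  ] -41.791730741096444
tool units [ 0.0036 -0.0067  0.8262] turn -0.014954059672758015
```

jog_arm([
  [[0.004,-0.007,0.1,0,0,-0.007,0],[0,0,0.16,0,0,0,0],[0,0,0.16,0,0,0,0],[0,0,0.16,0,0,0,0],[0,0,0.12,0,0,0,0],[0,0,0.08,0,0,0,0],[0,0,0.04,0,0,0,0],[0,0,0,0,0,0,0],[0,0,0,0,0,0,255],[0,0,0,0,0,0,255],[0,0,0,0,0,0,255],[0,0,0,0,0,0,255],[0,0,0,0,0,0,255],[0,0,0,0,0,0,255],[0,0,0,0,0,0,255]],
], force=40)

```text
clock: 22.25
tcp_pos: [0.5441, 0.1483, 0.0066]
orientation: [0.001, 0.908, 0.419, 0.001]
wrist_force: [-0.2, -1.0, 6.4]
finger_gap: 0.0433
grip_force: 41.8
```

jog_arm([
  [[0,0,-0.1,0,0,0,255],[0,0,-0.16,0,0,0,255],[0,0,-0.16,0,0,-0.04,255],[0,0,-0.16,0,0,-0.04,255],[0,0,-0.16,0,0,-0.04,255],[0,0,-0.15,0,0,-0.039,255],[-0.148,0.039,0,0,0,0,255],[-0.148,0.039,0,0,0,0,255],[-0.148,0.039,0,0,0,0,255],[-0.148,0.039,0,0,0,0,255],[-0.148,0.039,0,0,0,0,255],[-0.148,0.039,0,0,0,0,255],[-0.148,0.039,0,0,0,0,255],[-0.148,0.039,0,0,0,0,255],[-0.148,0.039,0,0,0,0,255],[0,0,0,0,0,0,255],[0,0,0,0,0,0,255],[0,0,0,0,0,0,255],[0,0,0,0,0,0,255]],
])

```text
clock: 24.15
tcp_pos: [0.5604, -0.1944, 0.2277]
orientation: [-0.0, 0.776, 0.631, 0.0]
wrist_force: [0.2, 1.0, -0.9]
finger_gap: 0.0427
grip_force: 41.0
```

```bash
python3 - <<'E'
from h import *
t=tool(); px,K,Rm,p=cam('wrist'); save('w6.png',px); print(t[0].round(4),t[2],t[3]['qvel'].round(3))
hsv=cv2.cvtColor(px,cv2.COLOR_RGB2HSV); m=cv2.inRange(hsv,(100,120,40),(125,255,255))
c=max(cv2.findContours(m,cv2.RETR_EXTERNAL,cv2.CHAIN_APPROX_NONE)[0],key=cv2.contourArea); print(cv2.boundingRect(c))
d=np.array([.5848,-.1384,.11])-t[0]; print((t[1].T@d/.25).round(4),(t[2]+11.8)/180)
E
```

```text
[ 0.5604 -0.1944  0.2277] -11.724753801233074 [ 0.002 -0.002  0.003 -0.003 -0.003 -0.001]
(275, 198, 91, 122)
[0.2391 0.0499 0.471 ] 0.00041803443759403557
```

View pics/w6.png

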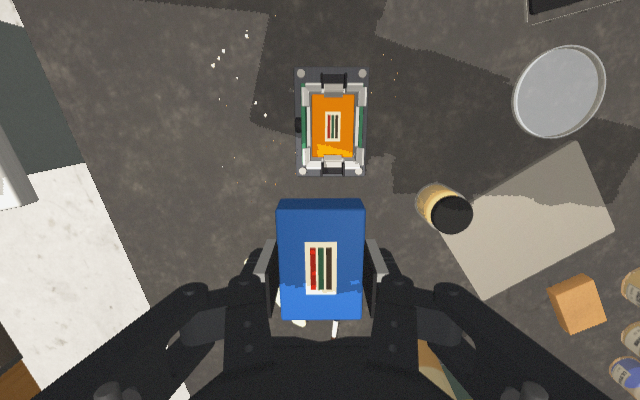

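The blue block sits in the fingers as amber did (rows 198–320), and amber is still under both lips at (333,125). Same target.

jog_arm([
  [[0.06,0.012,0,0,0,0,255],[0.12,0.026,0,0,0,0,255],[0.059,0.012,0,0,0,0,255],[0,0,0.1,0,0,0,255],[0,0,0.15,0,0,0,255],[0,0,0.15,0,0,0,255],[0,0,0.07,0,0,0,255],[0,0,0,0,0,0,255],[0,0,0,0,0,0,255],[0,0,0,0,0,0,255]],
])

```text
clock: 25.2
tcp_pos: [0.5863, -0.1399, 0.1119]
orientation: [0.001, 0.776, 0.631, 0.001]
wrist_force: [0.1, 0.0, -0.7]
finger_gap: 0.0429
grip_force: 41.0
```

jog_arm([
  [[0,0,0.02,0,0,0,255],[0,0,0.02,0,0,0,255],[0,0,0,0,0,0,255],[0,0,0,0,0,0,255],[0,0,0,0,0,0,255]],
])

```text
clock: 25.7
tcp_pos: [0.585, -0.1399, 0.1001]
orientation: [0.0, 0.776, 0.63, 0.0]
wrist_force: [-0.2, 0.3, -1.3]
finger_gap: 0.0428
grip_force: 41.0
```

jog_arm([
  [[0.006,-0.001,0,0,0,0,255],[0,0,0.016,0,0,0,255],[0,0,0.016,0,0,0,255],[0,0,0,0,0,0,255],[0,0,0,0,0,0,255]],
])

```text
clock: 26.2
tcp_pos: [0.5848, -0.1382, 0.0917]
orientation: [-0.0, 0.776, 0.631, -0.0]
wrist_force: [0.3, 0.2, 0.1]
finger_gap: 0.0433
grip_force: 41.0
```

jog_arm([
  [[0,0,0.012,0,0,0,255],[0,0,0.012,0,0,0,255],[0,0,0,0,0,0,255],[0,0,0,0,0,0,255]],
])

```text
clock: 26.6
tcp_pos: [0.5849, -0.1382, 0.0859]
orientation: [-0.0, 0.776, 0.631, -0.0]
wrist_force: [1.3, -0.4, -0.6]
finger_gap: 0.043
grip_force: 41.0
```

jog_arm([
  [[0,0,0.012,0,0,0,255],[0,0,0.012,0,0,0,255],[0,0,0,0,0,0,255],[0,0,0,0,0,0,255]],
])

```text
clock: 27.0
tcp_pos: [0.5848, -0.1379, 0.0797]
orientation: [-0.0, 0.776, 0.631, 0.0]
wrist_force: [0.4, 1.7, -0.5]
finger_gap: 0.0431
grip_force: 41.0
```

jog_arm([
  [[0,0,0.008,0,0,0,255],[0,0,0.008,0,0,0,255],[0,0,0,0,0,0,255],[0,0,0,0,0,0,255]],
])

```text
clock: 27.4
tcp_pos: [0.5852, -0.138, 0.076]
orientation: [-0.0, 0.776, 0.631, 0.0]
wrist_force: [1.1, 1.8, -0.4]
finger_gap: 0.0429
grip_force: 41.1
```

jog_arm([
  [[0,0,0.006,0,0,0,255],[0,0,0,0,0,0,255],[0,0,0,0,0,0,255]],
])

```text
clock: 27.7
tcp_pos: [0.5854, -0.138, 0.0749]
orientation: [0.0, 0.776, 0.631, 0.0]
wrist_force: [1.0, 4.6, 2.8]
finger_gap: 0.0429
grip_force: 41.4
```

jog_arm([
  [[0,0,0.004,0,0,0,255],[0,0,0,0,0,0,255],[0,0,0,0,0,0,255]],
])

```text
clock: 28.0
tcp_pos: [0.5854, -0.138, 0.0739]
orientation: [0.0, 0.776, 0.631, 0.001]
wrist_force: [1.4, 4.6, 3.5]
finger_gap: 0.0428
grip_force: 41.6
```

Seated with a small side load; I nudge 0.7 mm, release, rise and close.

jog_arm([
  [[0.003,0,0,0,0,0,255],[0,0,0,0,0,0,255],[0,0,0,0,0,0,50],[0,0,0,0,0,0,50],[0,0,0,0,0,0,50],[0,0,0,0,0,0,50],[-0.003,0,-0.05,0,0,0,50],[0,0,-0.08,0,0,0,50],[0,0,-0.08,0,0,0,50],[0,0,0,0,0,0,255],[0,0,0,0,0,0,255],[0,0,0,0,0,0,255],[0,0,0,0,0,0,255],[0,0,0,0,0,0,255],[0,0,0,0,0,0,255],[0,0,0,0,0,0,255]],
])

```text
clock: 29.6
tcp_pos: [0.5849, -0.1382, 0.1257]
orientation: [-0.0, 0.776, 0.631, -0.0]
wrist_force: [0.0, 0.2, -0.4]
finger_gap: -0.0002
grip_force: 0.0
```

```bash
python3 - <<'E'
from h import *
t=tool(); print(t[0].round(4),t[2],t[3]['wrist_force'].round(2),t[3]['finger_gap'])
a,K,Rm,p=cam('wrist'); b,_,_,_=cam('scene')
b=cv2.resize(b[170:270,300:440],(560,400),interpolation=cv2.INTER_CUBIC)
save('w7.png',np.hstack([a[:,200:440],b]))
E
```

```text
[ 0.5849 -0.1382  0.1257] -11.819489268688287 [ 0.02  0.16 -0.44] -0.0001615120014252973
```

View pics/w7.png

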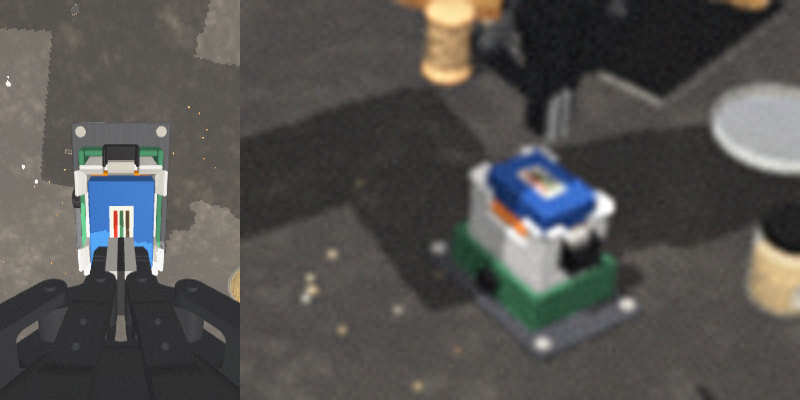

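The blue block is in the mouth, flat and centred (wrist crop (122,215), scene crop (545,185)). Pressing by feel.

jog_arm([
  [[0,0,0.06,0,0,0,255],[0,0,0.06,0,0,0,255],[0,0,0.026,0,0,0,255],[0,0,0,0,0,0,255],[0,0,0,0,0,0,255]],
])

```text
clock: 30.2
tcp_pos: [0.5852, -0.1383, 0.0899]
orientation: [0.0, 0.776, 0.631, 0.0]
wrist_force: [0.4, 0.4, 0.6]
finger_gap: 0.0004
grip_force: 0.0
```

jog_arm([
  [[0,0,0.005,0,0,0,255],[0,0,0.005,0,0,0,255],[0,0,0,0,0,0,255]],
])

```text
clock: 30.5
tcp_pos: [0.5855, -0.1384, 0.0875]
orientation: [0.0, 0.776, 0.631, 0.0]
wrist_force: [1.3, -1.0, 0.7]
finger_gap: -0.0002
grip_force: 0.5
```

jog_arm([
  [[0,0,0.004,0,0,0,255],[0,0,0.004,0,0,0,255],[0,0,0,0,0,0,255]],
])

```text
clock: 30.8
tcp_pos: [0.5859, -0.1386, 0.0864]
orientation: [0.001, 0.776, 0.631, 0.001]
wrist_force: [-0.3, 0.3, 5.5]
finger_gap: 0.0001
grip_force: 3.0
```

jog_arm([
  [[0,0,0.004,0,0,0,255],[0,0,0.004,0,0,0,255],[0,0,0,0,0,0,255]],
])

```text
clock: 31.1
tcp_pos: [0.5862, -0.1388, 0.0846]
orientation: [0.001, 0.776, 0.631, 0.001]
wrist_force: [0.4, 2.4, 3.9]
finger_gap: -0.0
grip_force: 2.2
```

jog_arm([
  [[0,-0.002,0.004,0,0,0,255],[0,0,0.004,0,0,0,255],[0,0,0,0,0,0,255]],
])

```text
clock: 31.4
tcp_pos: [0.5862, -0.1388, 0.083]
orientation: [0.002, 0.776, 0.631, 0.001]
wrist_force: [0.7, -0.1, 8.1]
finger_gap: 0.0003
grip_force: 3.7
```

jog_arm([
  [[0,0,0.004,0,0,0,255],[0,0,0.004,0,0,0,255],[0,0,0,0,0,0,255]],
])

```text
clock: 31.7
tcp_pos: [0.5861, -0.1391, 0.0807]
orientation: [0.002, 0.776, 0.63, 0.001]
wrist_force: [1.5, -1.3, 6.4]
finger_gap: -0.0002
grip_force: 2.9
```

jog_arm([
  [[0,0,0.004,0,0,0,255],[0,0,0.004,0,0,0,255],[0,0,0,0,0,0,255]],
])

```text
clock: 32.0
tcp_pos: [0.5861, -0.1391, 0.0787]
orientation: [0.002, 0.776, 0.63, 0.001]
wrist_force: [0.6, -2.2, 5.9]
finger_gap: 0.0002
grip_force: 3.0
```

jog_arm([
  [[0,0,0.006,0,0,0,255],[0,0,0.006,0,0,0,255],[0,0,0,0,0,0,255]],
])

```text
clock: 32.3
tcp_pos: [0.5861, -0.1391, 0.0756]
orientation: [0.002, 0.776, 0.63, 0.001]
wrist_force: [2.3, -1.3, 5.6]
finger_gap: 0.0002
grip_force: 2.8
```

jog_arm([
  [[0,0,0.006,0,0,0,255],[0,0,0.006,0,0,0,255],[0,0,0.006,0,0,0,255],[0,0,0.006,0,0,0,255],[0,0,0.006,0,0,0,255],[0,0,0.004,0,0,0,255],[0,0,0,0,0,0,255]],
])

```text
clock: 33.0
tcp_pos: [0.5861, -0.1391, 0.0673]
orientation: [0.002, 0.776, 0.63, 0.001]
wrist_force: [0.1, -0.2, 6.5]
finger_gap: 0.0002
grip_force: 3.2
```

jog_arm([
  [[0,0,0.004,0,0,0,255],[0,0,0.004,0,0,0,255],[0,0,0,0,0,0,255]],
])

```text
clock: 33.3
tcp_pos: [0.5861, -0.1391, 0.0653]
orientation: [0.002, 0.776, 0.63, 0.001]
wrist_force: [-0.8, -0.6, 6.1]
finger_gap: 0.0
grip_force: 3.4
```

jog_arm([
  [[0,0,0.003,0,0,0,255],[0,0,0,0,0,0,255],[0,0,0,0,0,0,255]],
])

```text
clock: 33.6
tcp_pos: [0.5862, -0.1391, 0.0646]
orientation: [0.002, 0.776, 0.63, 0.001]
wrist_force: [-0.8, -0.3, 6.9]
finger_gap: -0.0003
grip_force: 3.6
```

jog_arm([
  [[0,0,0.002,0,0,0,255],[0,0,0,0,0,0,255],[0,0,0,0,0,0,255]],
])

```text
clock: 33.9
tcp_pos: [0.5861, -0.1391, 0.0642]
orientation: [0.002, 0.776, 0.63, 0.001]
wrist_force: [-0.5, -0.1, 7.2]
finger_gap: 0.0004
grip_force: 3.7
```

jog_arm([
  [[0,0,0.003,0,0,0,255],[0,0,0,0,0,0,255],[0,0,0,0,0,0,255]],
])

```text
clock: 34.2
tcp_pos: [0.5862, -0.1391, 0.0634]
orientation: [0.002, 0.776, 0.63, 0.001]
wrist_force: [-0.3, -1.8, 7.9]
finger_gap: -0.0001
grip_force: 3.6
```

jog_arm([
  [[0,0,0.002,0,0,0,255],[0,0,0,0,0,0,255],[0,0,0,0,0,0,255]],
])

```text
clock: 34.5
tcp_pos: [0.5855, -0.1386, 0.0618]
orientation: [0.001, 0.776, 0.63, 0.001]
wrist_force: [2.0, -1.4, 4.2]
finger_gap: 0.0001
grip_force: 2.7
```

jog_arm([
  [[0,0,0.002,0,0,0,255],[0,0,0,0,0,0,255],[0,0,0,0,0,0,255]],
])

```text
clock: 34.8
tcp_pos: [0.5855, -0.1386, 0.0614]
orientation: [0.001, 0.776, 0.63, 0.001]
wrist_force: [0.7, -1.3, 6.1]
finger_gap: -0.0002
grip_force: 3.1
```

jog_arm([
  [[0,0,0.002,0,0,0,255],[0,0,0,0,0,0,255],[0,0,0,0,0,0,255]],
])

```text
clock: 35.1
tcp_pos: [0.5855, -0.1386, 0.0609]
orientation: [0.001, 0.776, 0.631, 0.001]
wrist_force: [0.5, -0.9, 6.7]
finger_gap: -0.0004
grip_force: 3.1
```

The snap was felt: the force dropped from 7.9 to 4.2 N and the tool jumped 1.6 mm. I go on a little until the stop begins to show.

jog_arm([
  [[0,0,0.002,0,0,0,255],[0,0,0,0,0,0,255],[0,0,0,0,0,0,255]],
])

```text
clock: 35.4
tcp_pos: [0.5855, -0.1386, 0.0604]
orientation: [0.001, 0.776, 0.631, 0.001]
wrist_force: [1.1, -1.1, 5.3]
finger_gap: -0.0002
grip_force: 3.1
```

jog_arm([
  [[0,0,0.002,0,0,0,255],[0,0,0,0,0,0,255],[0,0,0,0,0,0,255]],
])

```text
clock: 35.7
tcp_pos: [0.5855, -0.1387, 0.0602]
orientation: [0.001, 0.776, 0.63, 0.001]
wrist_force: [0.7, -1.4, 7.7]
finger_gap: 0.0001
grip_force: 3.8
```

jog_arm([
  [[0,0,-0.03,0,0,0,255],[0,0,-0.1,0,0,0,255],[0,0,-0.16,0,0,0,255],[0,0,-0.16,0,0,0,255],[0,0,-0.12,0,0,0,255],[-0.16,0,0,0,0,0,255],[-0.1,0,0,0,0,0,255],[0,0,0,0,0,0,255],[0,0,0,0,0,0,255],[0,0,0,0,0,0,255],[0,0,0,0,0,0,255]],
])

```text
clock: 36.8
tcp_pos: [0.5711, -0.2007, 0.2012]
orientation: [-0.001, 0.776, 0.631, -0.0]
wrist_force: [0.9, -1.4, 0.6]
finger_gap: -0.0
grip_force: 0.0
```

```bash
python3 - <<'E'
from h import *
t=tool(); px,K,Rm,p=cam('wrist'); save('w8.png',px); print(t[0].round(4),t[2],t[3]['wrist_force'].round(1))
# rectify the plane z=0.062 in magazine axes, 1 px = 1.5 mm
a=np.radians(-11.8); ex=np.array([np.cos(a),np.sin(a),0]); ey=np.array([-np.sin(a),np.cos(a),0])
def rect(img,K,Rm,p,step=.0015):
    ys=np.arange(.042,-.0421,-step); xs=np.arange(-.03,.0301,step)
    P=np.array([[.585,-.1385,.062]+x*ex+y*ey for y in ys for x in xs])
    uv=proj(P,K,Rm,p).astype(np.float32).reshape(len(ys),len(xs),2)
    return cv2.remap(img,uv[...,0],uv[...,1],cv2.INTER_LINEAR)
r=rect(px,K,Rm,p); hsv=cv2.cvtColor(r,cv2.COLOR_RGB2HSV)
b=cv2.inRange(hsv,(100,120,40),(125,255,255)); o=cv2.inRange(hsv,(8,150,80),(32,255,255)); w=cv2.inRange(hsv,(0,0,140),(180,60,255))
for i in range(len(b)): print(''.join('B' if b[i,j] else 'o' if o[i,j] else 'w' if w[i,j] else '.' for j in range(b.shape[1])))
for tg in ['pigment_jar','spool','dropper']:
    c,K2,R2,p2=cam('top'); print(tg,[np.round(q['uv']) for q in spotter.landmark_of(tg,'top')[:1]])
E
```

```text
[ 0.5711 -0.2007  0.2012] -11.751682231442382 [ 0.9 -1.4  0.6]
.wwwwwwwwwww...wwwwwwwwwwww...wwwwwwwwww.
.wwwwwwwwwww..wwwwwwwwwwwww...wwwwwwwwww.
wwwwwwwwwwww...wwwwwwwwwwww...wwwwwwwwwww
wwwwwwwwwwww.wwwwwwwwwwwwwww..wwwwwwwwwww
wwwwwwwwwwww.wwwwwwwwwwwwwwww.wwwwwwwwwww
wwww.........ww............ww........wwww
wwww.................................wwww
wwww....BBBBB...............B.BBBBB..wwww
wwww...BBBBBBB.............BBBBBBBB...www
wwww...BBBBBBBBBBBBBBBBBBBBBBBBBBBB...www
wwww...BBBBBBBBBBBBBBBBBBBBBBBBBBBBB..www
wwww...BBBBBBBBBBBBBBBBBBBBBBBBBBBBB..www
wwww...BBBBBBBBBBBBBBBBBBBBBBBBBBBBB..www
wwww...BBBBBBBBBBBBBBBBBBBBBBBBBBBB..wwww
...w...BBBBBBBBBBBBBBBBBBBBBBBBBBBB...w..
...ww..BBBBBBBBBBBBBBBBBBBBBBBBBBBBBwww..
...ww..BBBBBBBBBBBBBBBBBBBBBBBBBBBBBwww..
...ww..BBBBBBBBBBBBBBBBBBBBBBBBBBBBBwww..
...ww..BBBBBBBBBwwwwwwwwww.BBBBBBBBBwww..
...ww.BBBBBBBBB.wwwwwwwwww.BBBBBBBBBwww..
...ww.BBBBBBBBB.w...wwwwww.BBBBBBBB.www..
...ww..BBBBBBBB.w.....w.ww.BBBBBBBB.www..
...ww..BBBBBBBB.w.....w.ww.BBBBBBBB.www..
...ww..BBBBBBBB.w.....w..w.BBBBBBBB.www..
...ww..BBBBBBBB.w.....w..w.BB
[... 748 characters left out ...]
BBBBBBBBBBBBBBB..w..
wwww...BBBBBBBBBBBBBBBBBBBBBBBBBBBBB..www
wwww...BBBBBBBBBBBBBBBBBBBBBBBBBBBBB..www
wwww...BBBBBBBBBBBBBBBBBBBBBBBBBBBBB..www
wwww...BBBBBBBBBBBBBBBBBBBBBBBBBBBBB.wwww
wwwww..BBBBBBBBBBBBBBBBBBBBBBBBBBBBB.wwww
wwwww..BBBBBBB.wwwwwwwwwwww.BBBBBBB..wwww
wwwww......BBBwwwwwwwwwwwww..BBBBB....www
wwww.........wwwwwwwwwwwwwwww......w.wwww
wwwww...wwww.wwwwwwwwwwwwwwwww.....w.wwww
wwwwwwwwwwww.wwwwwwwwwwwwwwwwwwwwwwwwwwww
wwwwwwwwwwww..wwwwwwwwwwwww..wwwwwwwwwwww
wwwwwwwwwwww..wwwwwwwwwwwww..wwwwwwwwwwww
wwwwwwwwwwww...wwwwwwwwwwww..wwwwwwwwwww.
wwwwwwwwwwww...wwwwwwwwwwww..wwwwwwwwwwww
pigment_jar [array([410., 159.])]
spool [array([302., 140.])]
dropper [array([231., 133.])]
```

The rectified view shows both noses notching the blue ends, with 58 mm between them, so the lips are home. Handing in.

```bash
python3 -c "
from h import *
print(ticket.hand_in())"
```

```text
the job is handed in; nothing more can be done
None
```

Both blocks are loaded, amber below and blue on top, and images show both lips closed over each; the wrist force read at the end of each pressing step never passed about 8 N, the other things stayed put, and the job is handed in at about 37 s.

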